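Hang the tool tray in both snap hooks of the bench stand

ROBOT

A 6-joint arm with a two-finger parallel gripper is mounted at the origin on a cart in front of the work surface, level with it; the furniture and walls round the work are solid. World frame = base frame: x ahead of the robot, y to its left, z up, the work surface at z = 0. Lengths are in mm, angles in rad, forces in N, time in s.
With the tool pointing down it reaches from about 350 to 975 mm from the base axis. Payload 7.1 kg.
Tool frame: the origin (TCP) lies at the very end of the fingers, on their centre line; the grasp point (between the pads) lies 19 mm behind it (ctrl.pinch_z is the distance from the TCP to the grasp point, in mm); z points along the fingers, y is the direction in which the jaws open and shut (so a half turn about z gives the same grasp; the last joint's range is limited). The gripper opens to 88 mm and grips with 3 to 60 N. Pads are 20 mm wide; open, the fingers measure 115 mm over their backs; the gripper's body (75 mm by 178 mm) begins 61 mm behind the grasp point.
Start: joints at [1.182, 0.423, 1.63, -0, 1.089, -0.019], TCP at [225.861, 582.745, 222.675] pointing down, gripper open.
Joint ranges: [-3, 3], [-0.9, 2.11], [0.09, 2.58], [-1.31, 4.45], [0.11, 2.69], [-2.54, 2.54]. Speed limits (rad/s): [2.39, 2.39, 3.01, 3.14, 3.14, 3.14].

INTERFACE

Orientations are given as a rotation vector (axis times angle).
In Python, from workcell import ctrl gives the robot as it stands.
- The arm moves only by the shell command python3 -m inch 'ROWS' [OPENING]. ROWS is JSON, a list of rows, each an object with "xyz": the shift along the tool's x, y, z in cm, a list of three; "spin": the turn about the tool's z in degrees. A call has 1 to 20 rows; each row is the pose to reach, as a shift and turn from the pose measured when the call began, along the tool's axes at that moment; what a row does not reach only later rows make up. A row lasts 1/10 s, in which the tool goes at most 50 mm and 8.59 degrees, less where a joint would pass 70% of its speed; a pose out of reach is approached as far as the arm can. A call with a gripper value outside its range is refused whole. OPENING is the closure, from 0 (fully open) to 1 (shut), set as the call begins (- or left out, the last holds). The fingers move at their own pace and stop on an object; the grip force is fixed at half the most. Time passes only in rows, so rows that repeat a pose let the fingers close. It gives the time, the measured TCP pose, the force and the opening at its end, in the units of the state.
- ctrl.get_obs(): the state, without advancing time (a new reading comes with each control period).
- ctrl.get_image(name): name is "scene" or "top"; returns the picture (420x560x3 uint8, red, green, blue); there is no depth.
- ctrl.camera_info(name): a dict with "camera_matrix" (3x3 intrinsics, pixels), "R" (3x3) and "t" (3): a world point X has camera coordinates R X + t. Camera axes: x right, y down, z forward; pixel columns grow to the right and rows downward; lengths in mm; the calibration is good to about 2 mm. A picture is of the moment at which its call begins. camera_info takes no time and is no camera call.
- ctrl.close_job(): hands the job in, once; it reports no verdict.
The state is a dict: "t": time; "qpos": joint angles; "qvel": joint speeds; "joint_torque": joint torques, N m; "ee_pos": TCP position; "orientation": TCP orientation; "ft_force": force on the tool from outside, world axes, zero at the start; "moment": the same for the moment, N m; "width": finger opening in mm.
Only numpy, scipy, OpenCV 4.12 (cv2) and the standard library are available. Lean on these libraries where they do the work, as an engineer would, in place of code of your own. Each camera call takes 0.05 s, during which the arm holds its last target. There are 200 camera calls.

TASK

Pick the metal tool tray up from the bench by its carrying rod and hang it on the stand: press both ends of the rod down past the spring keepers until they lie in the bottoms of the two hooks. Before you let go, tug the tray upward for a moment with about 10 N more than its weight to feel that both keepers hold it, then lower it back into the hooks and release it. The keepers are light wire, so never put more than 25 N on the pair of them, and leave the tray's contents in it and the things round about where they are.

Things in the scene. Friction and masses are not known exactly. Their poses are not given: they have to be found in the camera images.
- tray: loose grey metal tool tray: pan 74 (x) by 192 (y) mm, rim 34 mm high; two end plates rise to z = 102 mm and carry a steel rod along y, 10 mm thick, axis at x = 0, z = 92 mm. Same both ways round. Origin: centre of the pan's underside, z up. Weighs 0.3 to 0.45 kg with its contents; that and the friction are not known exactly
- grip (a point): middle of the rod's axis (tray frame 0, 0, 92 mm), centre of the black rubber grip sleeve, 16 mm in diameter, 70 mm long; axes as the tray's: the rod runs along y. The tray hangs upright below a grip here
- rod_left (a point): rod axis at the tray's +y end (tray frame 0, 115, 92 mm): middle of 13 mm of bare rod between a collar (18 mm diameter, ends at y = 108.5 mm) and the end cap (18 mm diameter, begins at y = 121.5 mm). This part goes into a hook, whose wire is 6 mm thick
- rod_right (a point): the same at the tray's -y end (tray frame 0, -115, 92 mm)
- stand: fixed stand: dark wooden plank 130 (x) by 300 (y) by 18 mm, origin at the centre of its underside on the bench, two posts and two wire hooks that open upward in front (-x) of the posts. Each mouth is 30 mm wide at its front lip's tip, 43 mm above the seated rod's axis, and 24 mm inside; nothing rises over 58 mm above the seat. The stand bears 40 N
- drill_box: small clear box of drill bits, 38 x 55 x 17 mm, loose in the tray's +y compartment; origin: centre of its underside
- wood_block: small worn wooden forming block, 36 x 50 x 16 mm, loose in the tray's -y compartment; origin: centre of its underside
- stone_dish: bystander: round cream pottery dish, 119 mm wide, 37 mm high, left of the stand; origin: centre of its underside
- screw_tin: bystander: round lidded tin, 68 mm wide, 31 mm high, in front of the stand; origin: centre of its underside
- glue_bottle: bystander: small bottle, 27 mm wide, 59 mm high, behind and left of the stand; origin: centre of its underside
- post_left (a point): foot of the left (+y) post on the plank, at (45, 115, 18) mm in the stand's frame and turned as it. A rod at the bottom of this post's hook has its axis at x = -60, y = 0 and nominally z = 147 mm; but the hooks' yoke slides in clamps that were set by eye, so the true height is up to 8.5 mm more or less and is not reported: feel for it
- post_right (a point): foot of the right post, at (45, -115, 18) mm in the stand's frame; else as the left; the hooks differ by up to 3 mm. In each hook a sprung wire keeper, hinged at the back, closes the mouth: a rod lying on it has its axis 34 mm above the seat. It yields only downward, the pair at 8 to 16 N, and shuts over a seated rod, which then has 20 mm of free lift. The pair bears 25 N, up or down
Not all that is in view belongs to the job. What is shaped like the drill_box but green or turquoise is not meant.

How it is judged (in metres and radians):
On the way, in this order (a step that is already met when the one before it is completed fails the run):
1. the tray is lifted clear of the bench in the gripper (height (world z) of tray above 0.02 m and contact force between the fingers and tray above 0.5 N), for 0.2 s.
2. still held, both ends of the rod are past the keepers and down in the hooks, within 10 mm of the nominal seat height (((x of rod_left in the frame of post_left between -0.071 and -0.049 m and y of rod_left in the frame of post_left between -0.009 and 0.009 m and z of rod_left in the frame of post_left between 0.137 and 0.157 m and x of rod_right in the frame of post_right between -0.071 and -0.049 m and y of rod_right in the frame of post_right between -0.009 and 0.009 m and z of rod_right in the frame of post_right between 0.137 and 0.157 m) or (x of rod_right in the frame of post_left between -0.071 and -0.049 m and y of rod_right in the frame of post_left between -0.009 and 0.009 m and z of rod_right in the frame of post_left between 0.137 and 0.157 m and x of rod_left in the frame of post_right between -0.071 and -0.049 m and y of rod_left in the frame of post_right between -0.009 and 0.009 m and z of rod_left in the frame of post_right between 0.137 and 0.157 m)) and contact force between the fingers and tray above 0.5 N), for 0.2 s.
3. tug test: still held and lifted against both shut keepers, which together pull back with more than 5 N (((x of rod_left in the frame of post_left between -0.071 and -0.049 m and y of rod_left in the frame of post_left between -0.009 and 0.009 m and z of rod_left in the frame of post_left between 0.1575 and 0.179 m and x of rod_right in the frame of post_right between -0.071 and -0.049 m and y of rod_right in the frame of post_right between -0.009 and 0.009 m and z of rod_right in the frame of post_right between 0.1575 and 0.179 m) or (x of rod_right in the frame of post_left between -0.071 and -0.049 m and y of rod_right in the frame of post_left between -0.009 and 0.009 m and z of rod_right in the frame of post_left between 0.1575 and 0.179 m and x of rod_left in the frame of post_right between -0.071 and -0.049 m and y of rod_left in the frame of post_right between -0.009 and 0.009 m and z of rod_left in the frame of post_right between 0.1575 and 0.179 m)) and contact force between the fingers and tray above 0.5 N and contact force between tray and stand above 5 N), for 0.4 s.
At the end, for the whole second after the job is handed in: the tray hangs at rest, not held, with both rod ends in the bottoms of the hooks (within 10 mm of the nominal seat height, 11 mm in x and 9 mm in y of each hook's middle), more than 1 N on the hooks, tilt under 0.3 rad, drill box and wooden block still in it (((x of rod_left in the frame of post_left between -0.071 and -0.049 m and y of rod_left in the frame of post_left between -0.009 and 0.009 m and z of rod_left in the frame of post_left between 0.137 and 0.157 m and x of rod_right in the frame of post_right between -0.071 and -0.049 m and y of rod_right in the frame of post_right between -0.009 and 0.009 m and z of rod_right in the frame of post_right between 0.137 and 0.157 m) or (x of rod_right in the frame of post_left between -0.071 and -0.049 m and y of rod_right in the frame of post_left between -0.009 and 0.009 m and z of rod_right in the frame of post_left between 0.137 and 0.157 m and x of rod_left in the frame of post_right between -0.071 and -0.049 m and y of rod_left in the frame of post_right between -0.009 and 0.009 m and z of rod_left in the frame of post_right between 0.137 and 0.157 m)) and contact force between tray and stand above 1 N and linear speed of tray below 0.03 m/s and angle between tray's own z axis and vertical below 0.3 rad and distance between each of drill_box, wood_block and tray below 0.1 m); the robot touches nothing.
It fails at once if the two keepers together are loaded with more than 25 N, down or up (rod ends 10.5 to 40 mm above the nominal seats) (((x of rod_left in the frame of post_left between -0.071 and -0.049 m and y of rod_left in the frame of post_left between -0.009 and 0.009 m and z of rod_left in the frame of post_left between 0.1575 and 0.187 m and x of rod_right in the frame of post_right between -0.071 and -0.049 m and y of rod_right in the frame of post_right between -0.009 and 0.009 m and z of rod_right in the frame of post_right between 0.1575 and 0.187 m) or (x of rod_right in the frame of post_left between -0.071 and -0.049 m and y of rod_right in the frame of post_left between -0.009 and 0.009 m and z of rod_right in the frame of post_left between 0.1575 and 0.187 m and x of rod_left in the frame of post_right between -0.071 and -0.049 m and y of rod_left in the frame of post_right between -0.009 and 0.009 m and z of rod_left in the frame of post_right between 0.1575 and 0.187 m)) and contact force between tray and stand above 25 N).
It fails at once if the stand is loaded with more than 40 N (contact force between tray and stand above 40 N).
It fails at once if the drill box or the wooden block comes out of the tray (distance between any of drill_box, wood_block and tray above 0.12 m).
It fails at once if the dish, the tin or the glue bottle is pushed more than 15 mm (distance of any of stone_dish, screw_tin, glue_bottle from where it was at the start of the episode above 0.015 m).
It also fails if it takes over 58 s, if anything falls off the work surface, if the arm or the gripper's body presses on something with over 40 N, if the wrist force passes 120 N, or if a joint passes its speed limit or range.

## Working session

There is one attempt and no reset: what is moved stays moved. The work goes in short steps, Python scripts to look and compute and a shell command to move; the robot and the scene stay as the last step left them, time stands still between calls to the robot, and variables do not carry over. Pictures are saved under pics/ and viewed, about 8 in all and at most 12, crops included, and the job is handed in when it is done.

```bash
ls; mkdir -p pics
python3 - <<'E'
from workcell import ctrl
import cv2,numpy as np
o=ctrl.get_obs();print({k:np.round(v,3).tolist() for k,v in o.items()})
for n in("scene","top"):
    im=ctrl.get_image(n);cv2.imwrite(f"pics/{n}0.png",im[:,:,::-1]);
    c=ctrl.camera_info(n);print(n,{k:np.round(v,3).tolist() for k,v in c.items()})
E
```

```text
pics
{'t': 0.0, 'qpos': [1.182, 0.424, 1.631, 0.0, 1.089, -0.019], 'qvel': [0.001, -0.001, -0.0, 0.001, -0.0, -0.001], 'joint_torque': [0.002, -54.462, -27.367, 0.065, 0.023, -0.0], 'ee_pos': [225.651, 582.255, 221.908], 'orientation': [-0.577, -3.088, 0.002], 'ft_force': [-0.755, -0.375, -0.022], 'moment': [0.006, -0.011, 0.02], 'width': 87.738}
scene {'camera_matrix': [[462.774, 0.0, 276.954], [0.0, 462.774, 207.294], [0.0, 0.0, 1.0]], 'R': [[-0.857, -0.515, 0.02], [-0.393, 0.629, -0.671], [0.333, -0.583, -0.741]], 't': [579.63, 126.394, 1026.187]}
top {'camera_matrix': [[524.478, 0.0, 281.149], [0.0, 524.478, 210.169], [0.0, 0.0, 1.0]], 'R': [[-0.096, -0.995, 0.006], [-0.97, 0.093, -0.223], [0.221, -0.027, -0.975]], 't': [248.052, 503.739, 1275.13]}
```

View pics/scene0.png

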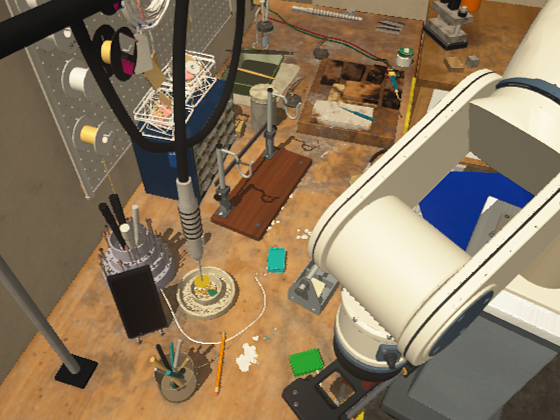

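View pics/top0.png

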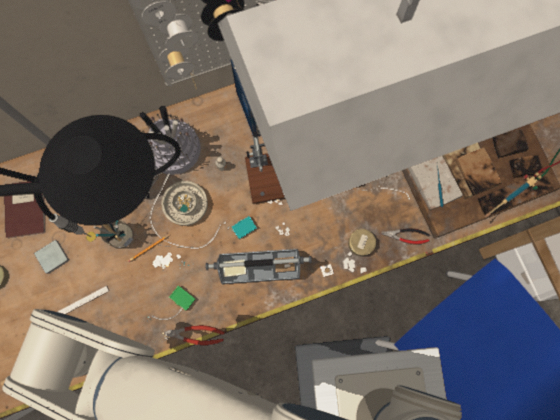

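The scene view shows the stand (plank 215–310, 150–235, hooks about 222,155 and 270,100). The tray is hidden by the arm there. The top view shows the tray at (260,266) and the stand half hidden under an overhead shelf. The green item (182,298) and turquoise item (244,227) are decoys. I'll enlarge both views.

```bash
cat > h.py <<'E'
import numpy as np,cv2
from workcell import ctrl
def ray(n,u,v,z):
    c=ctrl.camera_info(n);K,R,t=[np.array(c[k]) for k in("camera_matrix","R","t")]
    C=-R.T@t; d=R.T@np.linalg.inv(K)@[u,v,1]; return (C+d*(z-C[2])/d[2])
def proj(n,X):
    c=ctrl.camera_info(n);K,R,t=[np.array(c[k]) for k in("camera_matrix","R","t")]
    p=K@(R@np.array(X,float)+t);return p[:2]/p[2]
def tri(a,b): # two-view: (name,u,v)
    A=[];y=[]
    for n,u,v in(a,b):
        c=ctrl.camera_info(n);K,R,t=[np.array(c[k]) for k in("camera_matrix","R","t")]
        C=-R.T@t;d=R.T@np.linalg.inv(K)@[u,v,1];d/=np.linalg.norm(d);P=np.eye(3)-np.outer(d,d);A.append(P);y.append(P@C)
    return np.linalg.solve(sum(A),sum(y))
E
python3 - <<'E'
import cv2,numpy as np
from h import *
a=cv2.imread("pics/top0.png")[235:295,195:335];b=cv2.imread("pics/scene0.png")[85:245,200:320]
cv2.imwrite("pics/c1.png",cv2.resize(a,None,fx=5.7,fy=5.7,interpolation=cv2.INTER_CUBIC))
cv2.imwrite("pics/c2.png",cv2.resize(b,None,fx=3.7,fy=3.7,interpolation=cv2.INTER_CUBIC))
for p in [(208,266,92),(315,262,92),(182,203,30),(362,242,30),(222,163,50)]:print(p,ray("top",*p).round())
for p in [(211,220,18),(262,238,18),(311,155,18),(222,205,18),(268,158,18)]:print(p,ray("scene",*p).round())
E
```

```text
(208, 266, 92) [397. 388.  92.]
(315, 262, 92) [381. 131.  92.]
(182, 203, 30) [575. 452.  30.]
(362, 242, 30) [428.   0.  30.]
(222, 163, 50) [666. 340.  50.]
(211, 220, 18) [680. 290.  18.]
(262, 238, 18) [552. 273.  18.]
(311, 155, 18) [591. -33.  18.]
(222, 205, 18) [686. 238.  18.]
(268, 158, 18) [681.  38.  18.]
```

View pics/c1.png

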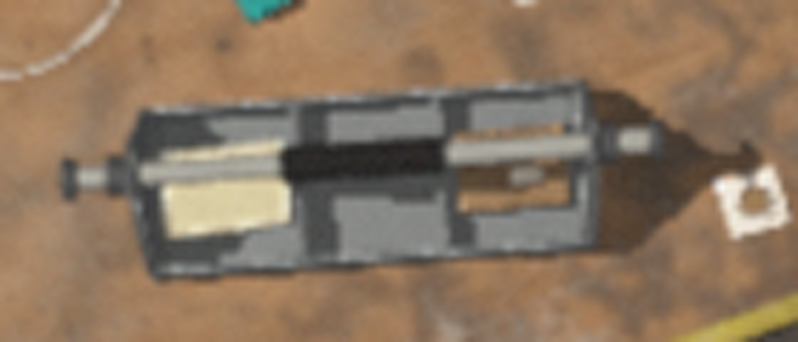

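View pics/c2.png

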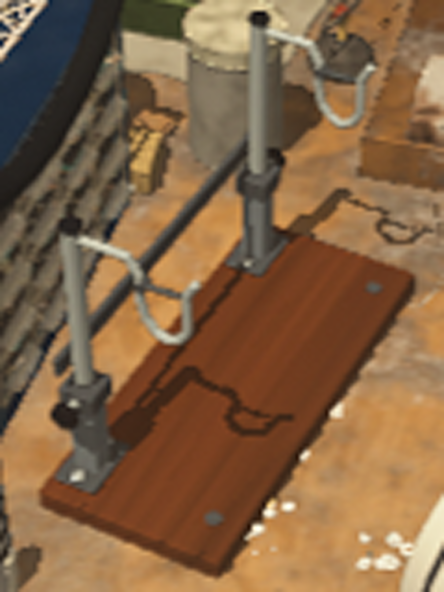

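The crop confirms the tray: cream drill box at the left (crop 228,195), wood block at the right (515,180), black sleeve centre at crop (363,158), i.e. image (258.8,262.7). The stand crop shows plank corners (42,497), (218,567), (413,278), hook bottoms near (165,340) and (345,124), and keepers as dark wires. Next I'll get the tray and stand poses, plus one top crop of the visible end of the stand.

Run:
```python
import cv2,numpy as np
from h import *
s=lambda u,v:(200+u/3.7,85+v/3.7); t=lambda u,v:(195+u/5.7,235+v/5.7)
g=ray("top",*t(363.5,158),92);a=ray("top",*t(93,178),92);b=ray("top",*t(635,139),92)
print("grip",g.round(1),"ends",a.round(1),b.round(1),np.linalg.norm(a-b).round(1),((a+b)/2).round(1),"dir deg from +y",np.degrees(np.arctan2(-(a-b)[0],(a-b)[1])).round(2))
for n in("scene","top"):
    c=ctrl.camera_info(n);print(n,(-np.array(c["R"]).T@c["t"]).round())
M=np.array([(65,150),(-65,150),(-65,-150)]);W=np.array([ray("scene",*s(*p),18)[:2] for p in[(42,497),(218,566),(413,279)]])
F=np.array([(45,115),(45,-115)]);WF=np.array([ray("scene",*s(*p),18)[:2] for p in[(88,472),(258,255)]])
def kab(M,W):
    m,w=M.mean(0),W.mean(0);H=(M-m).T@(W-w);th=np.arctan2(H[0,1]-H[1,0],H[0,0]+H[1,1]);R=np.array([[np.cos(th),-np.sin(th)],[np.sin(th),np.cos(th)]]);T=w-R@m
    print("yaw",np.degrees(th).round(2),"T",T.round(1),"res",((M@R.T+T)-W).round(1).tolist());return th,R,T
kab(M,W);th,R,T=kab(np.r_[M,F],np.r_[W,WF])
# hook bottoms on vertical planes y=+-115
c=ctrl.camera_info("scene");C=-np.array(c["R"]).T@c["t"]
for p,y in[((165,340),115),((345,124),-115),((135,285),115),((200,285),115),((318,70),-115),((372,68),-115),((68,225),115),((258,18),-115)]:
    d=ray("scene",*s(*p),0)-C;Cl=R.T@(C[:2]-T);dl=R.T@d[:2];k=(y-Cl[1])/dl[1];print(p,y,"x",(Cl+k*dl)[0].round(1),"z",(C+k*d)[2].round(1))
cv2.imwrite("pics/c3.png",cv2.resize(cv2.imread("pics/top0.png")[120:215,225:315],None,fx=6,fy=6,interpolation=cv2.INTER_CUBIC))
```

```text
grip [392.8 265.9  92. ] ends [395.2 380.4  92. ] [389.8 150.7  92. ] 229.7 [392.5 265.5  92. ] dir deg from +y -1.36
scene [205. 817. 834.]
top [ 231.  235. 1354.]
yaw 4.7 T [631.9 134.8] res [[3.4, 1.7], [-3.2, 2.9], [-0.3, -4.6]]
yaw 4.6 T [632.1 134.9] res [[3.9, 1.7], [-2.7, 3.0], [-0.3, -4.5], [-1.0, -2.6], [0.1, 2.4]]
(165, 340) 115 x -13.4 z 159.0
(345, 124) -115 x -18.3 z 157.4
(135, 285) 115 x 4.3 z 193.3
(200, 285) 115 x -36.8 z 210.6
(318, 70) -115 x 2.4 z 192.2
(372, 68) -115 x -34.4 z 205.9
(68, 225) 115 x 45.0 z 220.3
(258, 18) -115 x 45.3 z 217.2
```

View pics/c3.png

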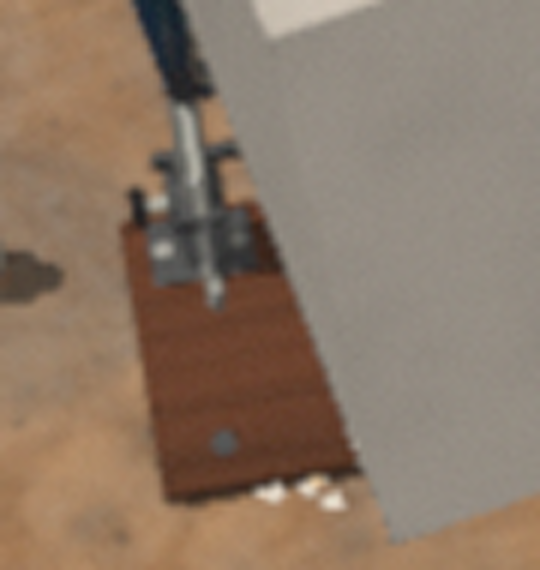

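Run:
```python
from h import *
t=lambda u,v:(225+u/6,120+v/6)
P=[ray("top",*t(*p),18) for p in[(124,229),(167,491),(355,463)]]
for p in P:print(p.round(1))
A,B,Cc=P;print(np.linalg.norm(A-B),"yaw L edge",np.degrees(np.arctan2((A-B)[1],(A-B)[0])),"front edge",np.degrees(np.arctan2(-(B-Cc)[0],(B-Cc)[1])))
for yaw in(4.5,6,7.5):
  th=np.radians(yaw);R=np.array([[np.cos(th),-np.sin(th)],[np.sin(th),np.cos(th)]])
  T=((A[:2]-R@[65,150])+(B[:2]-R@[-65,150]))/2
  print(yaw,"T",T.round(1),"Lhook",(T+R@[-15,115]).round(1),"Rhook",(T+R@[-15,-115]).round(1),"mid",(T+R@[-15,0]).round(1))
  print("  tip pred",proj("top",[*(T+R@[-36,115]),208]).round(1),"meas",t(215,297), "scene corners",[(proj("scene",[*(T+R@c),18])).round(1).tolist() for c in([65,150],[-65,150],[-65,-150])])
print("scene meas (211.4,219.3),(258.9,238),(311.6,160.4)")
o=ctrl.get_obs();print(o["ee_pos"],cv2.Rodrigues(np.array(o["orientation"]))[0].round(3))
```

```text
[684.7 278.2  18. ]
[563.2 269.3  18. ]
[567.9 186.3  18. ]
121.84106192753603 yaw L edge 4.190823787814114 front edge 3.283261853181459
4.5 T [635.7 124.2] Lhook [611.7 237.7] Rhook [629.8   8.4] mid [620.8 123. ]
  tip pred [262.5 168.9] meas (260.8333333333333, 169.5) scene corners [[211.0, 215.5], [260.3, 235.5], [313.3, 156.8]]
6 T [639.6 124.6] Lhook [612.7 237.4] Rhook [636.7   8.6] mid [624.7 123. ]
  tip pred [262.8 168.5] meas (260.8333333333333, 169.5) scene corners [[210.6, 216.0], [260.6, 235.0], [310.8, 155.5]]
7.5 T [643.5 125. ] Lhook [613.6 237.1] Rhook [643.7   9.1] mid [628.7 123.1]
  tip pred [263.1 168. ] meas (260.8333333333333, 169.5) scene corners [[210.2, 216.5], [260.9, 234.5], [308.3, 154.2]]
scene meas (211.4,219.3),(258.9,238),(311.6,160.4)
[225.68830579 582.27227765 221.96271445] [[-0.932  0.361 -0.001]
 [ 0.361  0.932 -0.001]
 [ 0.    -0.001 -1.   ]]
```

Run:
```python
from h import *
s=lambda u,v:(200+(u-1.35)/3.7,85+(v-1.35)/3.7); t=lambda u,v:(225+(u-2.5)/6,120+(v-2.5)/6)
print("tip L",tri(("scene",*s(197,284)),("top",*t(214,299))).round(1))
for z in(150,157,164):
  L=ray("scene",*s(165,339),z);Rr=ray("scene",*s(344,123),z);D=L-Rr
  print(z,L.round(1),Rr.round(1),"mid",((L+Rr)/2).round(1),np.linalg.norm(D).round(1),"yaw",np.degrees(np.arctan2(-D[0],D[1])).round(2))
for z in(195,205,215):
  L=ray("scene",*s(197,284),z);Rr=ray("scene",*s(371,69),z);D=L-Rr
  print("tips",z,L.round(1),Rr.round(1),np.linalg.norm(D).round(1),"yaw",np.degrees(np.arctan2(-D[0],D[1])).round(2))
```

```text
tip L [591.7 241.4 205.4]
150 [616.6 239.7 150. ] [630.2   8.7 150. ] mid [623.4 124.2 150. ] 231.4 yaw 3.36
157 [612.4 245.6 157. ] [625.8  17.  157. ] mid [619.1 131.3 157. ] 229.0 yaw 3.36
164 [608.2 251.5 164. ] [621.5  25.3 164. ] mid [614.8 138.4 164. ] 226.6 yaw 3.36
tips 195 [598.8 231.9 195. ] [615.5   4.1 195. ] 228.5 yaw 4.18
tips 205 [592.6 241.1 205. ] [609.   16.8 205. ] 224.9 yaw 4.18
tips 215 [586.5 250.3 215. ] [602.6  29.5 215. ] 221.3 yaw 4.18
```

```bash
python3 -m inch '[{"xyz":[-3,-2.6,0],"spin":8},{"xyz":[-6,-5.2,0],"spin":16},{"xyz":[-9,-7.8,0],"spin":24},{"xyz":[-12,-10.4,0],"spin":32},{"xyz":[-15,-13,0],"spin":40},{"xyz":[-18,-15.6,0],"spin":48},{"xyz":[-21,-18.2,0],"spin":56},{"xyz":[-24,-20.9,0],"spin":64},{"xyz":[-27,-23.5,0],"spin":70.2},{"xyz":[-27,-23.5,0],"spin":70.2},{"xyz":[-27,-23.5,4],"spin":70.2},{"xyz":[-27,-23.5,7],"spin":70.2},{"xyz":[-27,-23.5,7],"spin":70.2}]' 0
python3 - <<'E'
from h import *
o=ctrl.get_obs();print(o["t"],o["ee_pos"].round(1) if hasattr(o["ee_pos"],'round') else o["ee_pos"],cv2.Rodrigues(np.array(o["orientation"]))[0].round(3),o["width"])
im=np.hstack([ctrl.get_image("scene")[150:400,150:430],ctrl.get_image("top")[170:420,170:450]]);cv2.imwrite("pics/a1.png",cv2.resize(im[:,:,::-1],None,fx=1.42,fy=2))
E
```

```text
t: 1.4
ee_pos: [389.8, 264.3, 149.2]
orientation: [-2.246, -2.195, 0.013]
ft_force: [-0.2, -0.0, -0.2]
width: 87.6
1.4 [389.8 264.3 149.2] [[ 0.023  1.    -0.007]
 [ 1.    -0.023 -0.005]
 [-0.005 -0.007 -1.   ]] 87.64596729573874
```

View pics/a1.png

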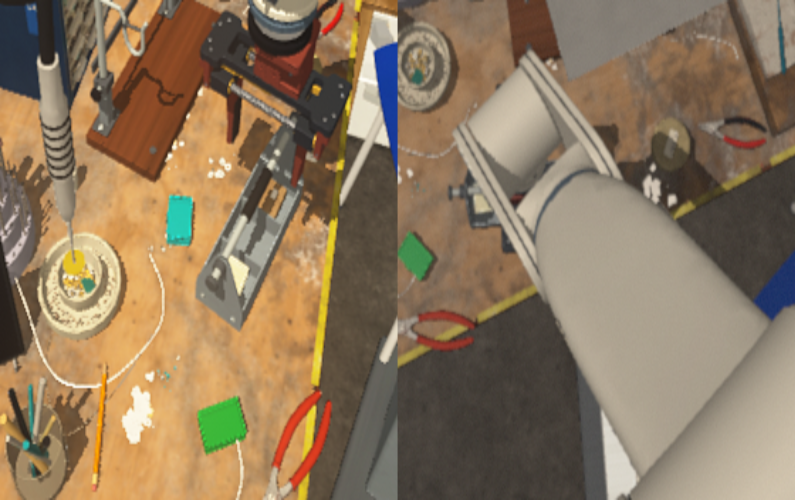

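```bash
python3 -m inch '[{"xyz":[0.14,0.33,2.5]},{"xyz":[0.14,0.33,5]},{"xyz":[0.14,0.33,7]},{"xyz":[0.14,0.33,7.5]},{"xyz":[0.14,0.33,7.5]}]' 0; python3 -m inch '[{"xyz":[0,0,0]},{"xyz":[0,0,0]},{"xyz":[0,0,0]},{"xyz":[0,0,0]},{"xyz":[0,0,0]},{"xyz":[0,0,0]},{"xyz":[0,0,0]},{"xyz":[0,0,0]},{"xyz":[0,0,0]},{"xyz":[0,0,0]}]' 1
```

```text
$[0]: bad value
$[0]: bad value
```

Rows need both fields.

```bash
python3 -m inch '[{"xyz":[0.14,0.33,2.5],"spin":0},{"xyz":[0.14,0.33,5],"spin":0},{"xyz":[0.14,0.33,7],"spin":0},{"xyz":[0.14,0.33,7.5],"spin":0},{"xyz":[0.14,0.33,7.5],"spin":0}]' 0; python3 -m inch '[{"xyz":[0,0,0],"spin":0},{"xyz":[0,0,0],"spin":0},{"xyz":[0,0,0],"spin":0},{"xyz":[0,0,0],"spin":0},{"xyz":[0,0,0],"spin":0},{"xyz":[0,0,0],"spin":0},{"xyz":[0,0,0],"spin":0},{"xyz":[0,0,0],"spin":0}]' 1
```

```text
t: 2.0
ee_pos: [395.7, 267.7, 78.1]
orientation: [2.246, 2.196, -0.003]
ft_force: [-0.3, 0.9, -0.1]
width: 87.8
t: 2.8
ee_pos: [395.6, 267.6, 78.0]
orientation: [2.246, 2.196, -0.003]
ft_force: [-0.3, 0.1, 0.4]
width: 27.2
```

```bash
python3 -m inch '[{"xyz":[0,-0.3,0.4],"spin":0},{"xyz":[0,-0.3,0.4],"spin":0},{"xyz":[0,-0.3,0.4],"spin":0},{"xyz":[0,-0.3,0.4],"spin":0},{"xyz":[0,-0.3,0.4],"spin":0},{"xyz":[0,-0.3,0.4],"spin":0}]' 1;  python3 -m inch '[{"xyz":[0,0,-0.2],"spin":0},{"xyz":[0,0,-1],"spin":0},{"xyz":[0,0,-2],"spin":0},{"xyz":[0,0,-3],"spin":0},{"xyz":[0,0,-4],"spin":0},{"xyz":[0,0,-5],"spin":0},{"xyz":[0,0,-5],"spin":0},{"xyz":[0,0,-5],"spin":0}]'
```

```text
t: 3.4
ee_pos: [392.6, 267.6, 73.9]
orientation: [2.246, 2.196, -0.004]
ft_force: [-0.6, 0.6, -2.5]
width: 15.2
t: 4.2
ee_pos: [392.8, 267.8, 124.3]
orientation: [2.246, 2.196, -0.002]
ft_force: [-0.4, 0.1, -3.0]
width: 15.3
```

```bash
python3 -m inch '[{"xyz":[0,0,-1],"spin":0},{"xyz":[0,0,-3],"spin":0},{"xyz":[0,0,-5],"spin":0},{"xyz":[0,0,-7],"spin":0},{"xyz":[0,0,-9],"spin":0},{"xyz":[-0.2,0.5,-10.5],"spin":0},{"xyz":[-0.8,1.5,-11.5],"spin":0},{"xyz":[-1.8,3,-12],"spin":-0.5},{"xyz":[-3,5,-12],"spin":-1},{"xyz":[-4.3,7.2,-12],"spin":-1.6},{"xyz":[-5.6,9.4,-12],"spin":-2.2},{"xyz":[-6.9,11.6,-12],"spin":-2.8},{"xyz":[-8.2,13.8,-12],"spin":-3.4},{"xyz":[-9.5,16,-12],"spin":-4},{"xyz":[-10.7,18.2,-12],"spin":-4.5},{"xyz":[-11.8,20,-12],"spin":-5},{"xyz":[-12.7,21.5,-12],"spin":-5.3},{"xyz":[-13.3,22.5,-12],"spin":-5.3},{"xyz":[-13.6,23,-12],"spin":-5.3},{"xyz":[-13.6,23,-12],"spin":-5.3}]'; python3 -m inch '[{"xyz":[0,0,0],"spin":0},{"xyz":[0,0,0],"spin":0}]';python3 - <<'E'
from h import *
o=ctrl.get_obs();print(cv2.Rodrigues(np.array(o["orientation"]))[0].round(3))
im=ctrl.get_image("scene");cv2.imwrite("pics/s2.png",im[:,:,::-1]);cv2.imwrite("pics/a2.png",cv2.resize(im[60:225,190:340,::-1],None,fx=3.6,fy=3.6,interpolation=cv2.INTER_CUBIC))
E
```

```text
t: 6.2
ee_pos: [617.9, 127.3, 241.9]
orientation: [-2.138, -2.295, 0.009]
ft_force: [-1.7, -0.2, -3.3]
width: 18.0
t: 6.4
ee_pos: [617.8, 126.8, 241.2]
orientation: [-2.138, -2.295, 0.011]
ft_force: [-0.2, 0.7, -2.9]
width: 15.4
[[-0.071  0.997 -0.009]
 [ 0.997  0.071 -0.001]
 [-0.001 -0.009 -1.   ]]
```

View pics/a2.png

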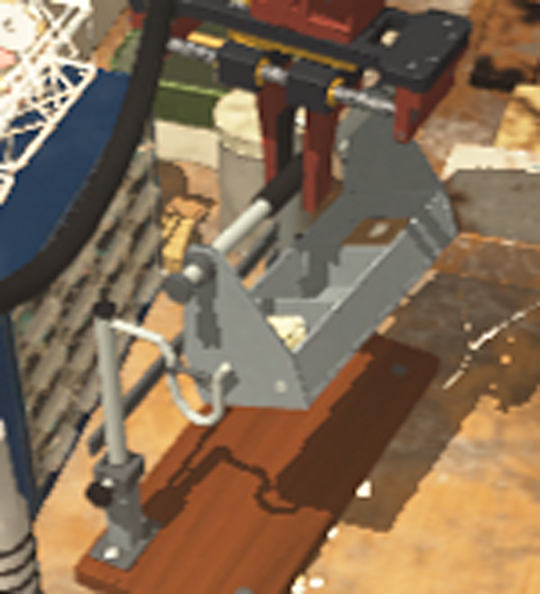

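The tray is held level with its contents inside. The left cap is at crop (178,287), the collar at (205,262), and the left hook bottom at (203,418). Next I'll check the lateral fit from the top camera.

Run:
```python
from h import *
im=ctrl.get_image("top");cv2.imwrite("pics/t2.png",im[:,:,::-1]);cv2.imwrite("pics/a3.png",cv2.resize(im[115:215,215:315,::-1],None,fx=6,fy=6,interpolation=cv2.INTER_CUBIC))
s=lambda u,v:(200+(u-1.35)/3.7,85+(v-1.35)/3.7);q=lambda u,v:(190+(u-1.3)/3.6,60+(v-1.3)/3.6); t=lambda u,v:(225+(u-2.5)/6,120+(v-2.5)/6)
print("foot scene",ray("scene",*s(91.5,466.5),20).round(1),ray("scene",*q(124,541),20).round(1),"top",ray("top",*t(206,248),20).round(1), "tri",tri(("scene",*q(124,541)),("top",*t(206,248))).round(1))
print("rodL now scene",ray("scene",*q(191,275),259.3).round(1),"pred",(np.array([617.8,126.8])+115*np.array([-.071,.997])).round(1))
print("pred px top rodL",proj("top",[609.6,241.5,259.3]))
```

```text
foot scene [669.8 251.6  20. ] [671.8 249.9  20. ] top [673.  243.6  20. ] tri [676.3 243.8  11.4]
rodL now scene [615.6 240.1 259.3] pred [609.6 241.5]
pred px top rodL [258.56437412 153.99605785]
```

View pics/a3.png

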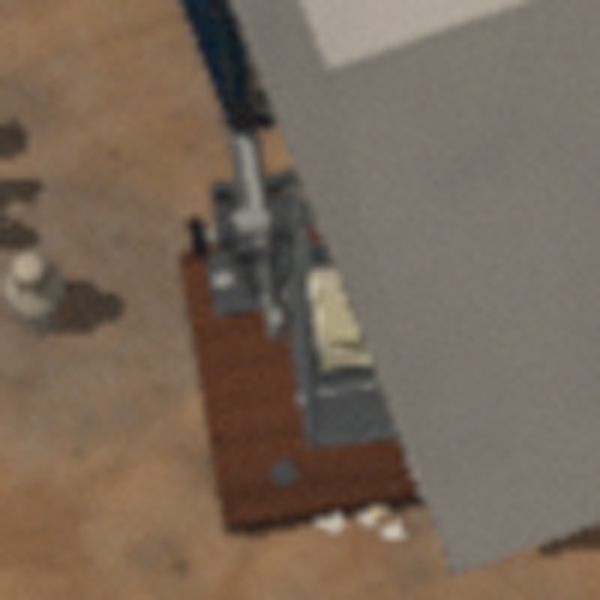

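Run:
```python
from h import *
a=cv2.imread("pics/t2.png")[138:174,246:276];b=cv2.imread("pics/top0.png")[138:174,246:276]
cv2.imwrite("pics/a4.png",np.hstack([cv2.resize(x,None,fx=13,fy=13,interpolation=cv2.INTER_CUBIC) for x in(a,b)]))
```

```text
(no output)
```

View pics/a4.png

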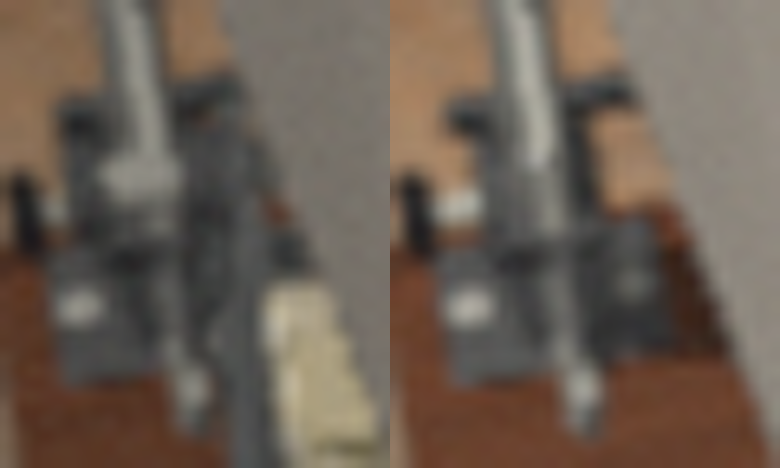

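Run:
```python
from h import *
q=lambda u,v:(190+(u-1.3)/3.6,60+(v-1.3)/3.6); z=lambda u,v:(245.5+u/13,137.5+v/13)
P=[ray("scene",*q(*p),259.3) for p in[(178,287),(204,263),(268,201),(298,170)]]
for p in P:print(p.round(1))
for i,j in((0,2),(0,3),(1,3)):
  D=P[i]-P[j];print(np.linalg.norm(D).round(1),"yaw",np.degrees(np.arctan2(-D[0],D[1])).round(2))
print("rodL top",ray("top",*z(142,178),259.3).round(1),"tip top",ray("top",*z(193,395),205).round(1),"rodL tri",tri(("scene",*q(191,275)),("top",*z(142,178))).round(1))
```

```text
[615.9 252.2 259.3]
[615.4 227.8 259.3]
[615.4 162.2 259.3]
[616.4 127.8 259.3]
90.0 yaw -0.31
124.4 yaw 0.24
100.0 yaw 0.61
rodL top [616.5 245.6 259.3] tip top [594.7 240.7 205. ] rodL tri [613.4 245.2 264.4]
```

```bash
python3 -m inch '[{"xyz":[-0.1,0,0],"spin":-0.3},{"xyz":[-0.2,0.05,0],"spin":-0.7},{"xyz":[-0.31,0.08,0.5],"spin":-1},{"xyz":[-0.31,0.08,1.2],"spin":-1},{"xyz":[-0.31,0.08,2],"spin":-1},{"xyz":[-0.31,0.08,2.8],"spin":-1},{"xyz":[-0.31,0.08,3.4],"spin":-1},{"xyz":[-0.31,0.08,3.7],"spin":-1},{"xyz":[-0.31,0.08,3.7],"spin":-1},{"xyz":[-0.31,0.08,3.7],"spin":-1}]'
python3 - <<'E'
from h import *
a=ctrl.get_image("top")[:,:,::-1];s=ctrl.get_image("scene")[:,:,::-1];cv2.imwrite("pics/t3.png",a);cv2.imwrite("pics/s3.png",s)
cv2.imwrite("pics/a5.png",np.hstack([cv2.resize(a[138:174,246:276],(390,468),interpolation=cv2.INTER_CUBIC),cv2.resize(s[120:192,220:280],(390,468),interpolation=cv2.INTER_CUBIC)]))
E
```

```text
t: 7.5
ee_pos: [619.0, 123.8, 205.0]
orientation: [-2.118, -2.314, 0.009]
ft_force: [-0.1, 0.8, -3.8]
width: 14.8
```

View pics/a5.png

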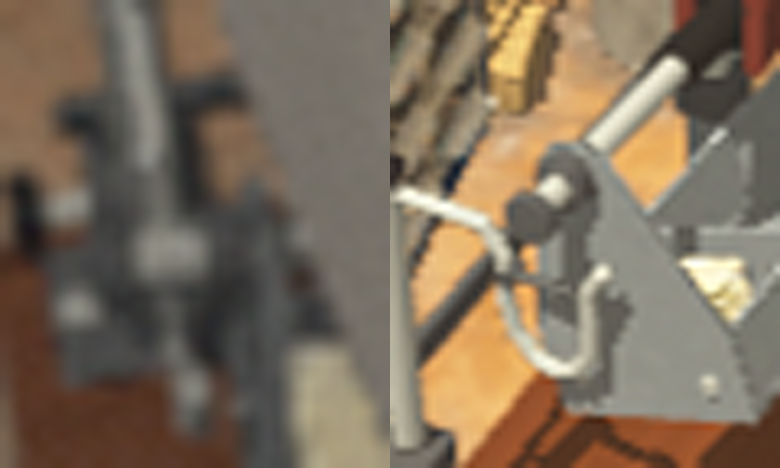

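The left rod end is centred over the hook wire in both views: top (170,252) against wire u≈167, and scene (548,200) against mouth middle 548. Now I'll descend by feel.

```bash
python3 -m inch '[{"xyz":[0,0,0.6],"spin":0},{"xyz":[0,0,1.2],"spin":0},{"xyz":[0,0,1.6],"spin":0},{"xyz":[0,0,1.8],"spin":0},{"xyz":[0,0,1.8],"spin":0}]' | tr '\n' ' '; for i in 1 2; do python3 -m inch '[{"xyz":[0,0,0.1],"spin":0},{"xyz":[0,0,0.2],"spin":0},{"xyz":[0,0,0.2],"spin":0}]'| tr '\n' ' ';echo; done
```

```text
t: 8.1 ee_pos: [618.8, 123.8, 186.7] orientation: [-2.118, -2.314, 0.009] ft_force: [0.2, -0.8, -2.4] width: 15.3 t: 8.4 ee_pos: [618.8, 123.8, 184.9] orientation: [-2.118, -2.314, 0.009] ft_force: [-0.3, 1.0, -1.1] width: 15.5 
t: 8.7 ee_pos: [618.6, 123.8, 182.8] orientation: [-2.118, -2.313, 0.01] ft_force: [-0.4, 0.2, -0.9] width: 15.6
```

```bash
for i in 1 2 3; do python3 -m inch '[{"xyz":[0,0,0.1],"spin":0},{"xyz":[0,0,0.2],"spin":0},{"xyz":[0,0,0.2],"spin":0}]'| grep -E "ee_pos|force"|tr '\n' ' ';echo; done
```

```text
ee_pos: [618.5, 123.8, 180.7] ft_force: [-1.4, 0.2, -1.2] 
ee_pos: [618.5, 123.7, 178.7] ft_force: [-1.6, 0.5, -0.3] 
ee_pos: [618.8, 123.7, 176.7] ft_force: [-1.0, -0.5, 1.3]
```

```bash
for i in 1 2 3; do python3 -m inch '[{"xyz":[0,0,0.1],"spin":0},{"xyz":[0,0,0.2],"spin":0},{"xyz":[0,0,0.2],"spin":0}]'| grep -E "ee_pos|force"|tr '\n' ' ';echo; done; python3 -c "
from h import *
print(np.round(ctrl.get_obs()['moment'],2))"
```

```text
ee_pos: [619.0, 123.8, 174.8] ft_force: [-0.8, 0.1, 1.5] 
ee_pos: [619.3, 123.8, 172.8] ft_force: [0.4, -0.3, 3.4] 
ee_pos: [619.3, 123.8, 170.7] ft_force: [-1.3, -0.4, 3.9] 
[-0.07 -0.03 -0.08]
```

```bash
for i in 1 2 3; do python3 -m inch '[{"xyz":[0,0,0.1],"spin":0},{"xyz":[0,0,0.15],"spin":0},{"xyz":[0,0,0.15],"spin":0}]'| grep -E "ee_pos|force"|tr '\n' ' ';echo; done
python3 - <<'E'
from h import *
o=ctrl.get_obs();print(np.round(o['moment'],2),o["width"])
a=ctrl.get_image("top")[:,:,::-1];s=ctrl.get_image("scene")[:,:,::-1]
cv2.imwrite("pics/a6.png",np.hstack([cv2.resize(a[138:174,246:276],(290,348),interpolation=cv2.INTER_CUBIC),cv2.resize(s[100:192,215:335],(454,348),interpolation=cv2.INTER_CUBIC)]))
E
```

```text
ee_pos: [619.2, 123.8, 169.1] ft_force: [-0.5, -0.9, 1.4] 
ee_pos: [619.1, 123.8, 167.4] ft_force: [-1.0, 0.6, 2.7] 
ee_pos: [618.8, 123.8, 165.7] ft_force: [-0.6, -0.7, 2.0] 
[ 0.03  0.11 -0.14] 15.596210263972255
```

View pics/a6.png

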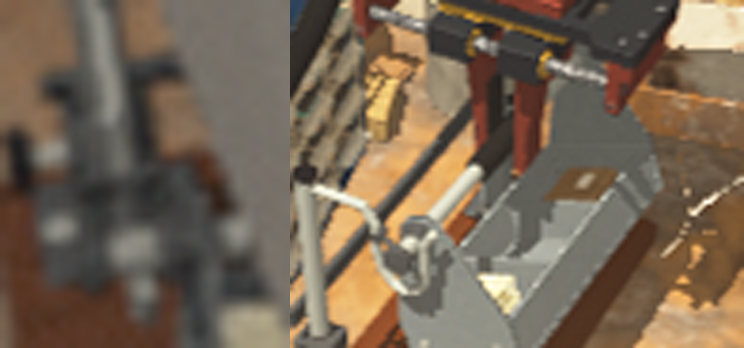

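The left rod end lies inside the hook mouth on the keeper, and the contents are still in place. Pressing on.

```bash
for i in 1 2 3 4; do python3 -m inch '[{"xyz":[0,0,0.1],"spin":0},{"xyz":[0,0,0.2],"spin":0},{"xyz":[0,0,0.2],"spin":0}]'| grep -E "ee_pos|force"|tr '\n' ' ';echo; done
```

```text
ee_pos: [618.4, 123.8, 163.3] ft_force: [-0.6, -0.4, 2.8] 
ee_pos: [618.0, 123.8, 160.9] ft_force: [-1.5, 0.2, -0.2] 
ee_pos: [618.3, 123.8, 158.7] ft_force: [1.3, -0.3, -0.9] 
ee_pos: [618.7, 123.9, 156.9] ft_force: [1.3, 0.1, 0.7]
```

```bash
for i in 1 2 3 4; do python3 -m inch '[{"xyz":[0,0,0.1],"spin":0},{"xyz":[0,0,0.2],"spin":0},{"xyz":[0,0,0.2],"spin":0}]'| grep -E "ee_pos|force"|tr '\n' ' ';echo; done
```

```text
ee_pos: [618.8, 124.0, 154.8] ft_force: [0.7, 0.4, 1.1] 
ee_pos: [618.8, 124.1, 152.7] ft_force: [0.2, 1.8, 0.9] 
ee_pos: [618.9, 124.2, 150.5] ft_force: [2.9, 1.4, -0.8] 
ee_pos: [619.5, 124.3, 148.8] ft_force: [3.9, 2.1, 2.1]
```

```bash
for i in 1 2 3; do python3 -m inch '[{"xyz":[0,0.05,0.1],"spin":0},{"xyz":[0,0.05,0.15],"spin":0},{"xyz":[0,0.05,0.15],"spin":0}]'| grep -E "ee_pos|force"|tr '\n' ' ';echo; done
```

```text
ee_pos: [620.3, 124.4, 147.7] ft_force: [2.7, 1.6, 6.0] 
ee_pos: [620.9, 124.4, 147.1] ft_force: [-1.3, 0.5, 9.8] 
ee_pos: [621.4, 124.4, 146.8] ft_force: [-2.5, 1.1, 12.3]
```

Run:
```python
from h import *
o=ctrl.get_obs();print(o["t"],np.round(o['moment'],2),o["width"])
a=ctrl.get_image("top")[:,:,::-1];s=ctrl.get_image("scene")[:,:,::-1];cv2.imwrite("pics/s7.png",s)
cv2.imwrite("pics/a7.png",np.hstack([cv2.resize(a[138:174,246:276],(200,240),interpolation=cv2.INTER_CUBIC),cv2.resize(s[100:192,215:335],(590,452),interpolation=cv2.INTER_CUBIC)[:240*0+452]][1:]))
```

```text
14.8 [-0.15  0.35 -0.03] 15.344878801729028
```

View pics/a7.png

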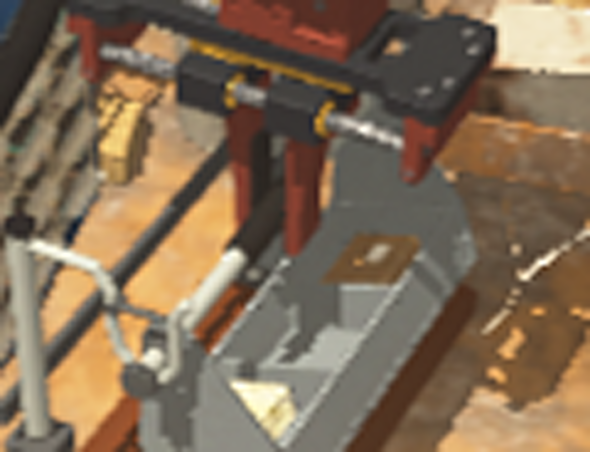

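The left end lies in the hook bottom (bare rod 155,358), under the shut keeper (120,305). The moment is small, so the load looks even on both sides. Now the tug.

```bash
python3 -m inch '[{"xyz":[0,-0.1,-0.2],"spin":0},{"xyz":[0,-0.1,-0.6],"spin":0},{"xyz":[0,-0.1,-1],"spin":0},{"xyz":[0,-0.1,-1.3],"spin":0},{"xyz":[0,-0.1,-1.6],"spin":0},{"xyz":[0,-0.1,-1.6],"spin":0}]'| grep -E "ee_pos|force"|tr '\n' ' ';echo; for i in 1 2 3 ; do python3 -m inch '[{"xyz":[0,0,-0.05],"spin":0},{"xyz":[0,0,-0.1],"spin":0},{"xyz":[0,0,-0.1],"spin":0}]'| grep -E "ee_pos|force"|tr '\n' ' ';echo; done
```

```text
ee_pos: [620.5, 124.3, 163.0] ft_force: [-0.1, -0.7, -3.7] 
ee_pos: [620.5, 124.2, 164.0] ft_force: [0.4, 0.9, -3.1] 
ee_pos: [620.4, 124.2, 164.9] ft_force: [-0.6, -0.1, -3.9] 
ee_pos: [620.4, 124.2, 165.9] ft_force: [-0.2, -0.4, -4.0]
```

```bash
for i in 1 2 3 ; do python3 -m inch '[{"xyz":[0,0,-0.05],"spin":0},{"xyz":[0,0,-0.1],"spin":0},{"xyz":[0,0,-0.1],"spin":0}]'| grep -E "ee_pos|force"|tr '\n' ' ';echo; done
```

```text
ee_pos: [620.3, 124.1, 166.9] ft_force: [0.5, -0.9, -5.6] 
ee_pos: [620.3, 124.0, 167.9] ft_force: [0.2, -1.3, -4.9] 
ee_pos: [620.2, 124.0, 168.4] ft_force: [3.3, 0.3, -10.8]
```

Keepers are catching. Half a millimetre more.

```bash
python3 -m inch '[{"xyz":[0,0,-0.1],"spin":0},{"xyz":[0,0,-0.1],"spin":0},{"xyz":[0,0,-0.1],"spin":0}]'| grep -E "ee_pos|force|^t"|tr '\n' ' '
```

```text
t: 17.6 ee_pos: [620.0, 124.0, 168.6] ft_force: [4.9, 0.3, -17.1]
```

```bash
python3 -m inch '[{"xyz":[0,0,-0.06],"spin":0},{"xyz":[0,0,-0.06],"spin":0},{"xyz":[0,0,-0.06],"spin":0},{"xyz":[0,0,-0.06],"spin":0}]'| grep -E "ee_pos|force|^t"|tr '\n' ' '; python3 -c "
from h import *
print(np.round(ctrl.get_obs()['moment'],2))"
```

```text
t: 18.0 ee_pos: [620.1, 124.0, 168.7] ft_force: [4.2, 1.0, -18.3] [-0.16 -0.87 -0.03]
```

```bash
python3 -m inch '[{"xyz":[0,0,-0.04],"spin":0},{"xyz":[0,0,-0.04],"spin":0},{"xyz":[0,0,-0.04],"spin":0},{"xyz":[0,0,0.2],"spin":0},{"xyz":[0,0,0.6],"spin":0},{"xyz":[0,0,1],"spin":0},{"xyz":[0,0,1.4],"spin":0},{"xyz":[0,0,1.7],"spin":0},{"xyz":[0,0,1.9],"spin":0},{"xyz":[0,0,2.05],"spin":0},{"xyz":[0,0,2.1],"spin":0},{"xyz":[0,0,2.1],"spin":0}]'| grep -E "ee_pos|force|^t"|tr '\n' ' '
```

```text
t: 19.2 ee_pos: [620.3, 124.1, 148.0] ft_force: [1.0, 0.5, -1.3]
```

```bash
python3 -m inch '[{"xyz":[0,0.05,0.1],"spin":0},{"xyz":[0,0.05,0.15],"spin":0},{"xyz":[0,0.05,0.15],"spin":0}]'| grep -E "ee_pos|force|^t"|tr '\n' ' '; python3 -c "
from h import *
print(np.round(ctrl.get_obs()['moment'],2))"
```

```text
t: 19.5 ee_pos: [621.3, 124.1, 147.2] ft_force: [-0.5, -1.2, 4.2] [-0.23  0.02 -0.02]
```

```bash
python3 -m inch '[{"xyz":[0,0,0],"spin":0},{"xyz":[0,0,0],"spin":0},{"xyz":[0,0,0],"spin":0},{"xyz":[0,0,0],"spin":0},{"xyz":[0,0,0],"spin":0},{"xyz":[0,0,0],"spin":0},{"xyz":[0,0,0],"spin":0},{"xyz":[0,0,0],"spin":0},{"xyz":[0,0,0],"spin":0},{"xyz":[0,0,0],"spin":0}]' 0.6|tr '\n' ' '; python3 -m inch '[{"xyz":[0,0,-0.5],"spin":0},{"xyz":[0,0,-1.5],"spin":0},{"xyz":[0,0,-3],"spin":0},{"xyz":[0,0,-5],"spin":0},{"xyz":[0,0,-7],"spin":0},{"xyz":[0,0,-9],"spin":0},{"xyz":[0,0,-11],"spin":0},{"xyz":[0,0,-12],"spin":0},{"xyz":[0,0,-12],"spin":0},{"xyz":[0,0,-12],"spin":0}]'|tr '\n' ' '
```

```text
t: 20.5 ee_pos: [621.4, 124.2, 147.2] orientation: [-2.12, -2.315, 0.005] ft_force: [-0.2, 0.2, 0.2] width: 35.1 t: 21.5 ee_pos: [621.6, 124.2, 267.1] orientation: [-2.12, -2.315, 0.005] ft_force: [-0.6, 0.5, -0.1] width: 35.5
```

Tray released and the arm is clear. The picture allowance is used up, so I'll check the hang numerically: motion between frames, and sleeve and block positions against the seated projection.

```bash
python3 -m inch '[{"xyz":[0,0,-2],"spin":0},{"xyz":[0,0,-4],"spin":0},{"xyz":[0,0,-4],"spin":0},{"xyz":[0,0,-4],"spin":0},{"xyz":[0,0,-4],"spin":0},{"xyz":[0,0,-4],"spin":0}]'|head -2
python3 - <<'E'
from h import *
a=ctrl.get_image("scene").astype(int)
for _ in range(6):b=ctrl.get_image("scene").astype(int)
r=np.s_[120:230,220:330];print("motion",np.abs(a-b)[r].max(),np.abs(a-b)[r].mean())
R=np.array([-.08,.997]);m=np.array([620,123.])
for z in(157,165):
  e=[proj("scene",[*(m+R*k),z]).round(1) for k in(35,-35,115,-115)];print(z,"sleeve ends/rod ends pred",*e)
img=b.astype(np.uint8);mask=(img.max(2)<60).astype(np.uint8);mask[:130]=0
n,l,st,c=cv2.connectedComponentsWithStats(mask)
for i in range(1,n):
  if st[i,4]>25 and 230<c[i][0]<320 and c[i][1]<230:
    p=np.argwhere(l==i)[:,::-1].astype(np.float32);print("dark",st[i],c[i].round(1),np.round(cv2.minAreaRect(p),1) if 0 else cv2.minAreaRect(p))
E
```

```text
t: 22.1
ee_pos: [621.1, 124.0, 305.5]
motion 119 2.2236914600550963
157 sleeve ends/rod ends pred [264.5 152.1] [278.5 134.3] [247.  174.3] [293.2 115.6]
165 sleeve ends/rod ends pred [264.5 149.3] [278.5 131.5] [246.8 171.6] [293.3 112.8]
dark [265 133  14  20  49] [271.8 142.7] ((271.58050537109375, 142.8756103515625), (3.308894157409668, 22.470848083496094), 32.905242919921875)
```

```bash
python3 -m inch '[{"xyz":[0,0,0],"spin":0},{"xyz":[0,0,0],"spin":0},{"xyz":[0,0,0],"spin":0},{"xyz":[0,0,0],"spin":0},{"xyz":[0,0,0],"spin":0},{"xyz":[0,0,0],"spin":0},{"xyz":[0,0,0],"spin":0},{"xyz":[0,0,0],"spin":0},{"xyz":[0,0,0],"spin":0},{"xyz":[0,0,0],"spin":0},{"xyz":[0,0,0],"spin":0},{"xyz":[0,0,0],"spin":0}]'|head -1
python3 - <<'E'
from h import *
F=[ctrl.get_image("scene").astype(int) for _ in range(10)]
for k in(1,3,6,9):
  d=np.abs(F[0]-F[k]);print(k,"tray",d[120:230,220:330].mean().round(2),(d[120:230,220:330].max(2)>40).sum(),"bg",d[300:,150:260].mean().round(2),d[300:,150:260].max())
d=cv2.cvtColor(F[9].astype(np.uint8),cv2.COLOR_RGB2HSV)
m=((d[...,0]>18)&(d[...,0]<35)&(d[...,1]>40)&(d[...,2]>170)).astype(np.uint8);m[:130]=0;m[230:]=0;m[:,:225]=0;m[:,330:]=0
n,l,st,c=cv2.connectedComponentsWithStats(m);print([(st[i].tolist(),c[i].round(1).tolist()) for i in range(1,n) if st[i,4]>15])
cv2.imwrite("pics/end.png",F[9][:,:,::-1].astype(np.uint8))
E
```

```text
t: 23.65
1 tray 0.46 0 bg 0.39 5
3 tray 0.45 0 bg 0.39 4
6 tray 0.46 0 bg 0.39 4
9 tray 0.45 0 bg 0.4 3
[([257, 176, 7, 8, 31], [260.3, 179.2])]
```

```bash
python3 -c "
from workcell import ctrl
print(ctrl.close_job())"
```

```text
the job is handed in; nothing more can be done
None
```

I hung the tray on the stand, tug-tested it, released it and handed the job in at about 24 s of the 58 s allowed. No verdict is reported, so I have only my own checks to go on.

- **Seating:** I gripped the rod by its sleeve, lined it up over the hooks and pressed it past the keepers by feel. The readings put about 7 N on the keepers at most on the way down. The rod seated firmly, and I pressed the hooks with about 16 N.
- **Tug:** after about 20 mm of free lift both keepers caught and held about 14 N for at least 0.4 s. That is more than the 10 N asked for but under the 25 N limit. The moment at the wrist stayed small, so the pull was shared by both sides.
- **Release:** I lowered the tray until the hooks carried it, then opened the gripper, moved the arm up clear, and the wrist force read zero.

**Final checks:**
- The tray was still, with differences between camera frames down at background noise. The check just after the arm moved up had shown movement near the tray, which had stopped within 1.5 s.
- The grip sleeve appeared level and in its seated position, and a cream patch where the drill box should be showed in the tray.

**Less certain:**
- **Right hook:** I never saw it directly with the tray in it. That it is seated rests on the forces, the sleeve position and the level rod.
- **Seat height:** the camera put the rod at about 158 mm above the bench and the arm's reading about 165 mm. Both are within 10 mm of the nominal 165 mm.
- **Not rechecked at the end:** I last saw the wood block in the tray before the tug. I did not measure the dish, tin or bottle again, but the arm's path kept away from them.

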